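# Press open the touch-latch seal-stone box

### The arm

A 7-joint arm with a two-finger parallel gripper is mounted at the origin on the work surface. World frame = base frame: x ahead of the robot, y to its left, z up, the work surface at z = 0. Lengths are in m, angles in rad, forces in N, time in s.
With the tool pointing down it reaches from about 0.4 to 0.925 m from the base axis. Payload 4.1 kg.
Tool frame: the origin (TCP) lies between the finger pads; the fingertips stand 19 mm ahead of it and the grasp point (between the pads) is the TCP; x points along the fingers, z is the direction in which the jaws open and shut, and the axes are right-handed (so a half turn about x gives the same grasp; the last joint's range is limited). The gripper opens to 85 mm and grips with 20 to 120 N. Pads are 22 mm wide; open, the fingers measure 114 mm over their backs; the gripper's body (76 mm by 85 mm) begins 54 mm behind the grasp point. The pads swing forward as they close: fully open they stand 13 mm farther back than shut.
Start: joints at [1.047, 0.398, 0.045, 1.537, -0.019, 1.207, -0.051], TCP at [0.268, -0.592, 0.25] pointing down, gripper open.
Joint ranges: [-2.82, 2.82], [-0.49, 2.23], [-1.37, 1.46], [0, 2.46], [-1.36, 4.5], [0.23, 2], [-2.94, 2.94]. Speed limits (rad/s): [2.57, 2.57, 3.14, 3.14, 3.14, 3.14, 3.14].

### API

Orientations are given as [roll, pitch, yaw] about the fixed x, y, z axes, in that order (R = Rz(yaw) Ry(pitch) Rx(roll)).
In Python, from rig import telemetry, capture, calibration, workorder, trace, tip_of gives the robot as it stands.
- The arm moves only by the tool servo_tool, never from a script. Its argument "increments" is one flat list of numbers, 7 for each row, row after row: the turn, a rotation vector about the tool's x, y, z in degrees, then the shift along the tool's x, y, z in mm, then the opening in per cent of the stroke, from 0 (shut) to 100 (fully open). In form: [rx, ry, rz, x, y, z, gripper, rx, ry, rz, x, y, z, gripper, ...]. A call has 1 to 12 rows; each row is the pose to reach, as a shift and turn from the pose commanded when the call began, along the tool's axes at that moment; what a row does not reach only later rows make up. A row lasts 1/8 s, in which the tool goes at most 62.5 mm and 10.7 degrees, less where a joint would pass 70% of its speed; a pose out of reach is approached as far as the arm can. A call with a gripper value outside its range is refused whole. The fingers move at their own pace and stop on an object; "force" is the grip in N (left out, the last holds). Time passes only in rows, so rows that repeat a pose let the fingers close. It gives the time, the measured TCP pose, the force and the opening at its end, in the units of the state.
- telemetry.read_state(): the state, without advancing time (a new reading comes with each control period).
- capture(name): name is "scene" or "top"; returns (picture, depth): 420x560x3 uint8, red, green, blue; 420x560 float32, m along the optical axis (not along the pixel's ray), 0 where there is no reading.
- calibration(name): a dict with "intrinsics" (3x3 intrinsics, pixels), "R" (3x3) and "t" (3): a world point X has camera coordinates R X + t. Camera axes: x right, y down, z forward; pixel columns grow to the right and rows downward; lengths in m; the calibration is good to about 2 mm. A picture is of the moment at which its call begins. calibration takes no time and is no camera call.
- workorder.close_job(): hands the job in, once; it reports no verdict.
Trained networks look in the newest picture that a camera, given by its name, has taken for a name from the list of things; names that differ only in an ending like _2 or _b are one class to them, and where a whole thing is asked for, a point or a joint stands for the part that bears it (a point fixed in the world has none). Each returns a list of dicts, best first, with "score" (0 to 1); they miss things now and then, are a little off and sometimes report something else, mostly with a low value. They report only what shows in the picture. A call takes as long as a camera call.
- trace(query, camera): "region" (420x560 bool, what is visible of it).
- tip_of(query, camera): "at" ([x, y, z] in m, in the coordinates of the camera as it stood for that picture, good to about 4 mm: a listed point, or the origin of a listed thing).
The state is a dict: "time_s": time; "joint_pos": joint angles; "qd": joint speeds; "tau": joint torques, N m; "eef_pos": TCP position; "orientation": TCP orientation; "wrist_force": force on the tool from outside, world axes, zero at the start; "wrist_torque": the same for the moment, N m; "gripper_width": opening from 0.0 (shut) to 1.0 (fully open).
Only numpy, scipy, OpenCV 4.12 (cv2) and the standard library are available. Lean on these libraries where they do the work, as an engineer would, in place of code of your own. Each camera call takes 0.05 s, during which the arm holds its last target.

### The job

Open the wooden seal-stone box that has the red inlaid dot on its lid: press the flush lid gently at the red dot with the fingertips until the catch lets go, back off so that the spring lifts the lid ajar by itself, then push the lid up and over with the fingers until it rests open against its stop. Only touch and push, never pinch or pick anything up; leave the box with the white dot shut, and do not disturb the gourd, the tool pot or the carving clamp.

Things in the scene. Friction and masses are not known exactly. Their poses are not given: they have to be found in the camera images.
- red_box: The box to open: fixed to the bench, pale wood, 170 (x) x 150 (y) x 100 mm high, 10 mm walls, a browner wooden lid set flush into its top. Origin at the centre of its underside, z up; +x runs from its front (robot side) to its hinge side, y to its left. Inside, all is below 75 mm except the catch's 12 mm plunger, 42 mm in front of the centre, which once out stands 138 mm above the bench.
- red_mark (a point): Centre of the red dot (28 mm across) on top of the red box's lid, straight above the catch, 115 mm from the hinge line, 31 mm from the lid's front edge; moves with the lid. The catch resists with about 5 N and lets go once the lid is down about 3 mm here; hard stop at 4.2 mm. Fingers taken away, a plunger lifts the lid in half a second. Pressed again it just springs up again.
- red_hinge (a point): Middle of the red box's hinge line, fixed to the box, level with the box's top (100 mm above the bench) and 73 mm behind its centre; the line runs along the box's y. Axes as the box's.
- red_edge (a point): Middle of the lower front edge of the red box's lid, 146 mm from the hinge line and 12 mm below the lid's top face (lid 12 mm thick, 126 mm wide); moves with the lid. Ajar, it stands about 48 mm above the box's front wall, so that fingertips tilted forward reach under it.
- red_lid (a joint): Angle of the red box's lid, rad: 0 shut and flush, negative pressed in (to -0.037), about 0.42 ajar on the catch's plunger, 1.57 upright, 1.85 at the open stop. The lid weighs about 0.2 kg: let go before upright it drops back onto the plunger; past upright it falls open to its stop.
- white_mark (a point): Centre of the white inlaid dot on the lid of the second box, which is the same in build and size as the red one and must stay shut.
- white_lid (a joint): Angle of the second box's lid, rad: 0 shut, negative when pressed in, positive when open. It has the same touch catch.
- gourd: Bystander: dry bottle gourd standing loose, 100 mm across at its widest, 206 mm tall. Origin at the centre of its underside, z up.
- tool_pot: Bystander: round blue ceramic pot of carving knives, loose, 72 mm across, 105 mm high, the knives reach 195 mm. Origin at the centre of its underside, z up.
- clamp: Bystander beside the boxes: seal-carver's dark wooden clamp with a stone in it, loose, 70 (its x) x 130 (its y) x 60 mm, with a steel screw at its -y end that sticks out 21 mm. Origin at the centre of its underside, z up.

How it is judged:
On the way, in this order (a step that is already met when the one before it is completed fails the run):
1. the catch has let go and the red-dot lid stands ajar on its spring, with no finger touching the box (value of joint red_lid between 0.3 and 0.55 rad and contact force between the fingers and red_box below 0.05 N), for 0.15 s.
2. the red-dot lid has been swung past upright (value of joint red_lid above 1.65 rad), for 0.1 s.
At the end, for the whole second after the job is handed in: The red-dot box's lid rests at its open stop (more than 1.75 rad) and is still; the white-dot box is shut (between -0.012 and 0.03 rad); the gourd, pot and clamp stand within 20 mm of where they were, the gourd and pot upright (value of joint red_lid above 1.75 rad and velocity of joint red_lid between -0.1 and 0.1 rad/s and value of joint white_lid between -0.012 and 0.03 rad and distance of each of gourd, tool_pot, clamp from where it was at the start of the episode below 0.02 m and angle between each of gourd, tool_pot's own z axis and vertical below 0.2 rad); the robot touches nothing.
It fails at once if the white-dot box is pressed or opened (value of joint white_lid below -0.015 rad or value of joint white_lid above 0.04 rad).
It fails at once if the red-dot box is pressed or gripped harder than 35 N (contact force between the fingers and red_box above 35 N).
It fails at once if the gourd, pot or clamp is knocked, lifted or carried off (distance of any of gourd, tool_pot, clamp from where it was at the start of the episode above 0.03 m).
It also fails if it takes over 48 s, if anything falls off the work surface, if the arm or the gripper's body presses on something with over 40 N, if the wrist force passes 120 N, or if a joint passes its speed limit or range.

## Working session

There is one attempt and no reset: what is moved stays moved. The work goes in short steps, Python scripts to look and compute and a tool call to move; the robot and the scene stay as the last step left them, time stands still between calls to the robot, and variables do not carry over. Pictures are saved under pics/ and viewed, and the job is handed in when it is done.

Besides the shell and the picture viewer there is one more tool, called after "Emit:" in YAML: its name, and indented under it one key for each argument. servo_tool: Moves the arm, as the interface text tells. Its arguments: {"type":"object","properties":{"increments":{"type":"array"},"force":{"type":"number"}},"required":["increments"]}

```bash
mkdir -p pics; ls; python3 - <<'E'
from rig import telemetry, capture, calibration, trace, tip_of
import cv2, numpy as np
for c in ["scene","top"]:
    p,d=capture(c); cv2.imwrite(f"pics/{c}0.png",p[:,:,::-1]); np.save(f"pics/{c}0.npy",d)
    k=calibration(c); R=k["R"];t=k["t"]; print(c,np.round(-R.T@t,3))
    for q in ["red_mark","white_mark","red_hinge","red_edge","red_box","gourd","tool_pot","clamp"]:
        print(q,[(round(r["score"],2),np.round(R.T@(np.array(r["at"])-t),3)) for r in tip_of(q,c)[:2]])
s=telemetry.read_state(); print(s)
E
```

```text
pics
scene [ 1.424 -0.257  1.016]
red_mark [(0.81, array([0.5  , 0.231, 0.1  ]))]
white_mark [(0.59, array([ 0.579, -0.232,  0.097])), (0.2, array([ 0.541,  0.24 , -0.004]))]
red_hinge [(0.98, array([0.61 , 0.249, 0.1  ]))]
red_edge [(0.78, array([0.467, 0.229, 0.084]))]
red_box [(0.57, array([ 0.54 ,  0.245, -0.002])), (0.36, array([ 0.579, -0.231,  0.099]))]
gourd [(0.69, array([ 0.502,  0.43 , -0.002]))]
tool_pot [(0.66, array([ 0.524, -0.426, -0.   ]))]
clamp [(0.93, array([ 0.603, -0.002, -0.001]))]
top [ 0.383 -0.016  1.327]
red_mark [(0.91, array([0.498, 0.23 , 0.1  ]))]
white_mark [(0.76, array([ 0.577, -0.233,  0.098]))]
red_hinge [(0.9, array([0.613, 0.248, 0.102]))]
red_edge [(0.72, array([0.47 , 0.226, 0.088])), (0.41, array([0.495, 0.23 , 0.1  ]))]
red_box [(0.68, array([0.538, 0.237, 0.004]))]
gourd [(0.77, array([ 0.498,  0.433, -0.001])), (0.74, array([0.466, 0.226, 0.088]))]
tool_pot [(0.67, array([ 0.521, -0.422,  0.   ])), (0.27, array([ 0.6  , -0.004,  0.003]))]
clamp [(0.82, array([ 0.602, -0.003,  0.001]))]
{'time_s': 0.9, 'joint_pos': array([ 1.04699037,  0.39837864,  0.04504293,  1.5365891 , -0.01874419,
        1.20688823, -0.05070499]), 'qd': array([-1.13608419e-03,  9.95205418e-04,  4.49383285e-04, -4.77615474e-04,
        1.01608799e-04, -1.34651369e-03,  1.23597646e-05]), 'tau': array([-4.27365467e-04, -4.75005913e+01,  1.36296418e+00, -2.54521626e+01,
        1.17162094e-02,  9.52442751e-04,  1.67035887e-05]), 'eef_pos': array([ 0.26798145, -0.59223045,  0.25036422]), 'orientation': array([ 0.354517  ,  1.57063129, -0.79136779]), 'wrist_force': array([-0.19973682,  0.30372086, -0.37203868]), 'wrist_torque': array([-0.01354605,  0.04190497, -0.06286291]), 'gripper_width': 1.0009307571667458}
```

View pics/scene0.png

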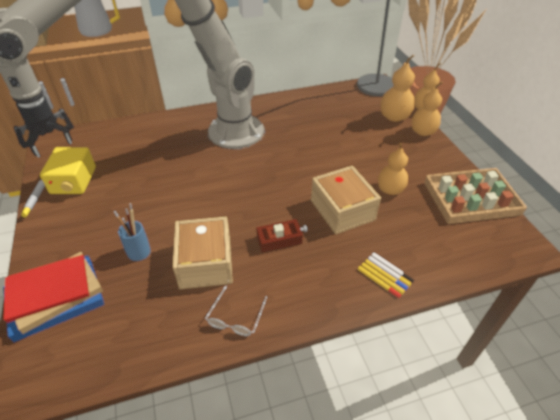

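View pics/top0.png

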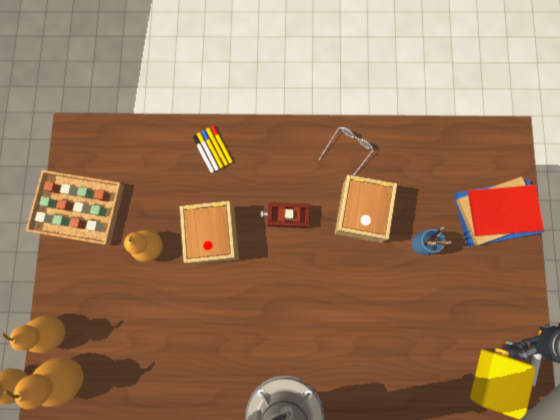

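```bash
cat > h.py <<'E'
import numpy as np, cv2
from scipy.spatial.transform import Rotation as Rot
from rig import telemetry, capture, calibration, trace, tip_of
def R_rpy(o): return Rot.from_euler('xyz',o).as_matrix()
def cloud(c,d):
    k=calibration(c);K=np.array(k["intrinsics"]);R=np.array(k["R"]);t=np.array(k["t"])
    v,u=np.mgrid[:420,:560]
    P=np.stack([(u-K[0,2])/K[0,0]*d,(v-K[1,2])/K[1,1]*d,d],-1)
    W=(P-t)@R; W[d==0]=np.nan
    return W
E
python3 - <<'E'
from h import *
p=cv2.imread("pics/top0.png");d=np.load("pics/top0.npy");W=cloud("top",d)
b,g,r=[p[:,:,i].astype(int) for i in range(3)]
# red dot
m=(r>140)&(g<90)&(b<90)&(W[:,:,0]<.6)&(W[:,:,1]>0.1)
print(m.sum(),np.median(W[m],0))
# box top
m=(abs(W[:,:,2]-.1)<.008)&(abs(W[:,:,1]-.24)<.13)&(abs(W[:,:,0]-.54)<.13)
x=W[m][:,:2].astype(np.float32); print(m.sum(),cv2.minAreaRect(x), np.median(W[m][:,2]))
s=telemetry.read_state(); print(R_rpy(s["orientation"]).round(3))
E
```

```text
503 [0.30313042 0.33370694 0.00044335]
2795 ((0.5370397567749023, 0.23638735711574554), (0.17093993723392487, 0.1506490856409073), 7.12263822555542) 0.10012665605832743
[[ 0.     0.911  0.412]
 [-0.     0.412 -0.911]
 [-1.     0.     0.   ]]
```

```bash
cat >> h.py <<'E'
YAW=np.deg2rad(7.1)
C=np.array([.537,.2365,0.]); bx=np.array([np.cos(YAW),np.sin(YAW),0]); by=np.array([-np.sin(YAW),np.cos(YAW),0]); bz=np.array([0,0,1.])
H=C+.073*bx+.1*bz
def Rtilt(deg):
    t=np.deg2rad(deg); x=np.cos(t)*-bz+np.sin(t)*bx; z=-by; y=np.cross(z,x); return np.stack([x,y,z],1)
def rows(p0,R0,targets,g=0):
    out=[]
    for p,R in targets:
        rv=np.rad2deg(Rot.from_matrix(R0.T@R).as_rotvec()); s=1000*R0.T@(np.array(p)-p0)
        out.append([round(float(v),1) for v in rv]+[round(float(v)) if 0 else round(float(v),1) for v in s]+[g])
    return out
def interp(wps,n):
    # wps: list of (p,R); n: rows per leg
    from scipy.spatial.transform import Slerp
    o=[]
    for (a,Ra),(b,Rb),k in zip(wps,wps[1:],n):
        S=Slerp([0,1],Rot.from_matrix([Ra,Rb]))
        for i in range(1,k+1): o.append((np.array(a)*(1-i/k)+np.array(b)*i/k,S(i/k).as_matrix()))
    return o
def show(r):
    for x in r: print(", ".join(f"{v:g}" for v in x)+",")
def now():
    s=telemetry.read_state(); return s["eef_pos"],R_rpy(s["orientation"]),s
E
python3 - <<'E'
from h import *
p,R,s=now(); mark=C-.042*bx; print(mark,H)
T=Rtilt(0)
show(rows(p,R,interp([(p,R),([.40,-.36,.33],T),([.46,0,.33],T)],[6,8])))
E
```

```text
[0.49532206 0.23130874 0.        ] [0.60944023 0.24552291 0.1       ]
2.9, 0, -0, -13.3, 36, -26.2, 0,
5.7, 0, -0, -26.5, 72, -52.4, 0,
8.6, 0, -0, -39.8, 108, -78.6, 0,
11.5, 0, -0, -53.1, 144, -104.8, 0,
14.4, 0, -0, -66.4, 180, -131, 0,
17.2, 0, -0, -79.6, 216, -157.1, 0,
17.2, 0, -0, -79.7, 241.4, -195.1, 0,
17.2, 0, -0, -79.7, 266.8, -233, 0,
17.2, 0, -0, -79.7, 292.2, -270.9, 0,
17.2, 0, -0, -79.7, 317.6, -308.8, 0,
17.2, 0, -0, -79.7, 342.9, -346.7, 0,
17.2, 0, -0, -79.7, 368.3, -384.6, 0,
17.2, 0, -0, -79.7, 393.7, -422.5, 0,
17.2, 0, -0, -79.7, 419.1, -460.4, 0,
```

Emit:
servo_tool:
  increments: [3,0,0,-13,36,-26,0,6,0,0,-27,72,-52,0,9,0,0,-40,108,-79,0,12,0,0,-53,144,-105,0,14,0,0,-66,180,-131,0,17.2,0,0,-80,216,-157,0,17.2,0,0,-80,241,-195,0,17.2,0,0,-80,267,-233,0,17.2,0,0,-80,292,-271,0,17.2,0,0,-80,318,-309,0,17.2,0,0,-80,343,-347,0,17.2,0,0,-80,368,-385,0]

```text
time_s: 2.4
eef_pos: [0.4446, -0.0883, 0.3306]
orientation: [0.984, 1.57, -0.462]
wrist_force: [0.5, -0.6, -0.7]
gripper_width: -0.0
```

```bash
python3 - <<'E'
from h import *
p,R,s=now(); mark=C-.042*bx; print(s)
T=Rtilt(0)
a=mark+[0,0,.25]; b=mark+[0,0,.135]
show(rows(p,R,interp([(p,R),(a,T),(b,T)],[7,4])))
E
```

```text
{'time_s': 2.4, 'joint_pos': array([ 0.40235962, -0.00865982, -0.29760642,  1.85499961, -0.0022779 ,
        1.29394079, -1.34083074]), 'qd': array([-0.38965618, -0.05126194, -0.39848995,  0.04930801, -0.01564538,
       -0.0030065 , -0.77255989]), 'tau': array([  2.12723516, -25.75292945,   0.94501745, -25.86084008,
         0.03204424,   0.15664872,   0.64694105]), 'eef_pos': array([ 0.44459293, -0.08831191,  0.3305915 ]), 'orientation': array([ 0.98398152,  1.56980133, -0.46223335]), 'wrist_force': array([ 0.50089231, -0.61057585, -0.69375199]), 'wrist_torque': array([ 0.01757125, -0.00414554, -0.06293834]), 'gripper_width': -0.0003146646006287732}
0, 0, -0, 11.5, 12.9, -44.4, 0,
0, 0, -0, 23, 25.7, -88.8, 0,
0, 0, -0, 34.5, 38.6, -133.2, 0,
0, 0, -0, 46, 51.4, -177.6, 0,
0, 0, -0, 57.5, 64.3, -222.1, 0,
0, 0, -0, 69, 77.1, -266.5, 0,
0, 0, -0, 80.5, 90, -310.9, 0,
0, 0, -0, 109.2, 90, -310.9, 0,
0, 0, -0, 138, 89.9, -310.9, 0,
0, 0, -0, 166.7, 89.9, -310.9, 0,
0, 0, -0, 195.5, 89.9, -310.9, 0,
```

Emit:
servo_tool:
  increments: [0,0,0,11,13,-44,0,0,0,0,23,26,-89,0,0,0,0,34,39,-133,0,0,0,0,46,51,-178,0,0,0,0,57,64,-222,0,0,0,0,69,77,-266,0,0,0,0,80,90,-311,0,0,0,0,109,90,-311,0,0,0,0,138,90,-311,0,0,0,0,160,90,-311,0,0,0,0,160,90,-311,0]

```text
time_s: 3.78
eef_pos: [0.4941, 0.2292, 0.1688]
orientation: [-1.245, 1.567, -2.691]
wrist_force: [-0.0, 0.3, 0.4]
gripper_width: -0.004
```

```bash
python3 - <<'E'
from h import *
p,R,s=now(); mark=C-.042*bx; print(p,R.round(3),s["joint_pos"].round(3),s["wrist_force"])
show(rows(p,R,[(mark+[0,0,.119],Rtilt(0))]))
for c in ["scene","top"]:
    im,d=capture(c); cv2.imwrite(f"pics/{c}1.png",im[:,:,::-1])
im=cv2.imread("pics/scene1.png")[120:270,260:460]; cv2.imwrite("pics/c1.png",cv2.resize(im,None,fx=4,fy=4))
E
```

```text
[0.49407832 0.22919598 0.16877215] [[-0.003  0.992  0.124]
 [-0.002  0.124 -0.992]
 [-1.    -0.004  0.001]] [-0.039  0.335 -0.574  1.867  0.212  1.005 -2.15 ] [-0.0181282   0.34536548  0.3604828 ]
0, 0.1, 0.2, 49.8, 1.7, -2, 0,
```

View pics/c1.png

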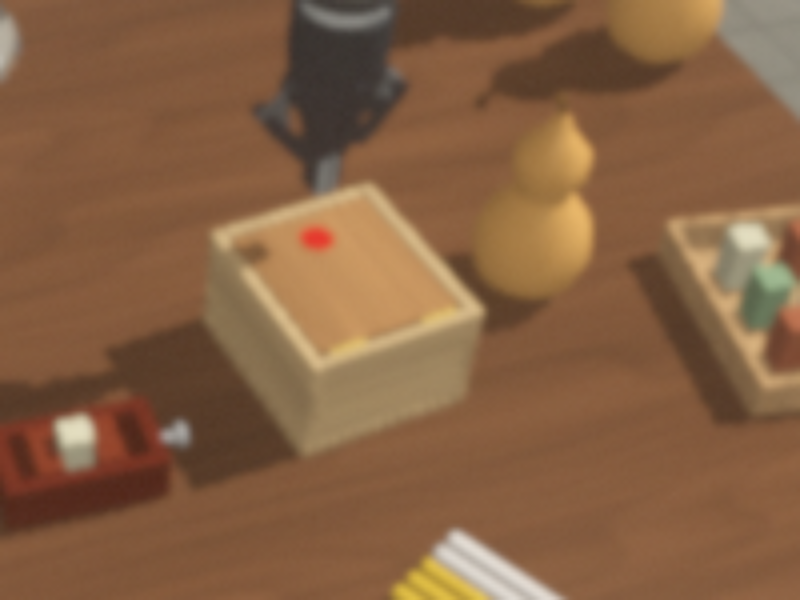

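The closed fingertips (crop px 325,185) hang about 5 cm above the red dot (317,238), and the gourd is clear of the gripper.

Emit:
servo_tool:
  increments: [0,0,0,20,2,-2,0,0,0,0,38,2,-2,0,0,0,0,46,2,-2,0,0,0,0,48,2,-2,0,0,0,0,48,2,-2,0]

```text
time_s: 4.5
eef_pos: [0.497, 0.2324, 0.1223]
orientation: [1.905, 1.571, 0.459]
wrist_force: [1.3, 0.7, 0.6]
gripper_width: 0.003
```

Emit:
servo_tool:
  increments: [0,0,0,1,0,0,0,0,0,0,2,0,0,0,0,0,0,2,0,0,0]

```text
time_s: 4.88
eef_pos: [0.4969, 0.2322, 0.1204]
orientation: [1.043, 1.571, -0.403]
wrist_force: [0.4, -1.1, -0.0]
gripper_width: -0.005
```

Emit:
servo_tool:
  increments: [0,0,0,1,0,0,0,0,0,0,2,0,0,0,0,0,0,2,0,0,0]

```text
time_s: 5.25
eef_pos: [0.497, 0.2323, 0.1186]
orientation: [0.665, 1.57, -0.781]
wrist_force: [-1.1, -1.0, 4.1]
gripper_width: -0.0
```

Emit:
servo_tool:
  increments: [0,0,0,1,0,0,0,0,0,0,2,0,0,0,0,0,0,2,0,0,0]

```text
time_s: 5.62
eef_pos: [0.497, 0.2323, 0.1166]
orientation: [1.146, 1.57, -0.3]
wrist_force: [-1.2, -1.8, 5.0]
gripper_width: 0.006
```

Emit:
servo_tool:
  increments: [0,0,0,0.7,0,0,0,0,0,0,1.3,0,0,0,0,0,0,1.3,0,0,0]

```text
time_s: 6.0
eef_pos: [0.497, 0.2323, 0.1153]
orientation: [1.171, 1.57, -0.275]
wrist_force: [-1.7, -0.8, 5.3]
gripper_width: 0.0
```

Emit:
servo_tool:
  increments: [0,0,0,0.6,0,0,0,0,0,0,0.6,0,0,0]

```text
time_s: 6.25
eef_pos: [0.4971, 0.2323, 0.115]
orientation: [1.013, 1.57, -0.434]
wrist_force: [-0.7, -1.5, 7.6]
gripper_width: 0.002
```

Emit:
servo_tool:
  increments: [0,0,0,-20,0,0,0,0,0,0,-70,0,0,0,0,0,0,-120,0,0,0,0,0,0,-130,0,0,0,0,0,0,-130,0,0,0,0,0,0,-130,0,0,0,0,0,0,-130,0,0,0]

```text
time_s: 7.12
eef_pos: [0.4961, 0.2318, 0.2427]
orientation: [-1.313, 1.568, -2.759]
wrist_force: [0.4, -0.1, 0.8]
gripper_width: -0.002
```

```bash
python3 - <<'E'
from h import *
p,R,s=now(); print(p,s["joint_pos"].round(3),s["wrist_force"])
for c in ["scene","top"]:
    im,d=capture(c); cv2.imwrite(f"pics/{c}2.png",im[:,:,::-1])
    k=calibration(c);Rc=k["R"];t=k["t"]
    for q in ["red_edge","red_mark","red_hinge"]:
        print(q,[(round(r["score"],2),np.round(Rc.T@(np.array(r["at"])-t),3)) for r in tip_of(q,c)[:2]])
im=cv2.imread("pics/scene2.png")[120:270,260:460]; cv2.imwrite("pics/c2.png",cv2.resize(im,None,fx=4,fy=4))
E
```

```text
[0.49610337 0.23175748 0.24267691] [-0.017  0.264 -0.594  1.778  0.16   1.152 -2.106] [ 0.43774904 -0.11481744  0.7566509 ]
red_edge [(0.82, array([0.479, 0.229, 0.14 ]))]
red_mark [(0.66, array([0.511, 0.233, 0.147]))]
red_hinge [(0.82, array([0.612, 0.246, 0.099]))]
red_edge [(0.79, array([0.474, 0.227, 0.148]))]
red_mark []
red_hinge [(0.83, array([0.614, 0.247, 0.099])), (0.75, array([ 0.577, -0.234,  0.095]))]
```

View pics/c2.png

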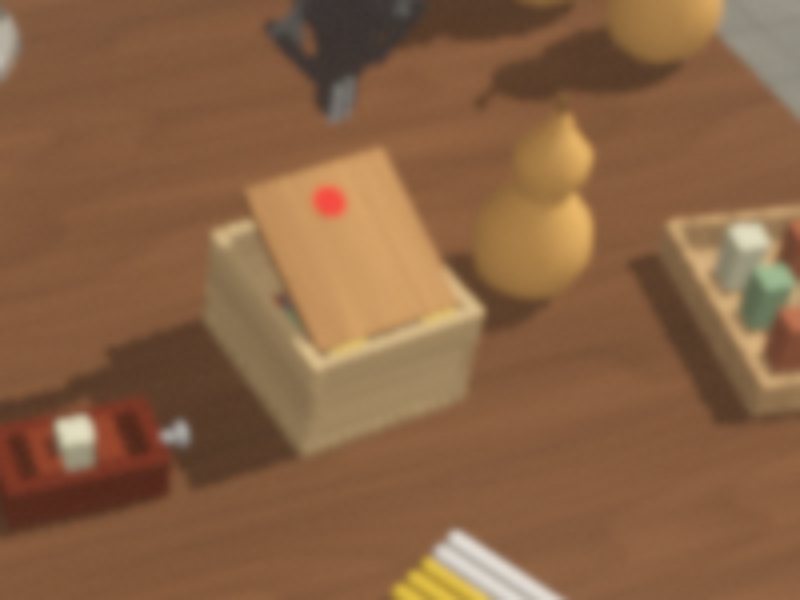

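The lid stands ajar: its front edge runs from crop px (250,190) to (385,150), and the networks put the edge at about z = 0.147, as expected. Next I move in front of it, tilt forward and see what the joints allow.

```bash
python3 - <<'E'
from h import *
p,R,s=now()
a=C-.105*bx-.03*by+.235*bz
show(rows(p,R,interp([(p,R),(a,Rtilt(12)),(a-.02*bz,Rtilt(25))],[3,3])))
E
```

```text
0, 0, 4, 3.1, -21.6, 10.2, 0,
0, 0, 8, 6.2, -43.1, 20.4, 0,
0, 0, 12, 9.3, -64.7, 30.7, 0,
0, -0, 16.3, 16, -64.7, 30.7, 0,
0, -0, 20.7, 22.6, -64.7, 30.7, 0,
0, -0, 25, 29.3, -64.7, 30.7, 0,
```

Emit:
servo_tool:
  increments: [0,0,4,3,-22,10,0,0,0,8,6,-43,20,0,0,0,12,9,-65,31,0,0,0,16,16,-65,31,0,0,0,21,23,-65,31,0,0,0,25,29,-65,31,0,0,0,25,29,-65,31,0]

```text
time_s: 8.4
eef_pos: [0.4348, 0.1928, 0.2145]
orientation: [1.566, 1.136, 0.121]
wrist_force: [-0.4, 0.7, 0.7]
gripper_width: -0.004
```

```bash
cat >> h.py <<'E'
def st():
    p,R,s=now(); q=p-C; x=R[:,0]; tip=q+.019*x
    print("t",s["time_s"],"q",s["joint_pos"].round(2),"F",s["wrist_force"].round(1),"tip box mm",(1000*np.array([tip@bx,tip@by,tip[2]])).round(1),"tilt",np.rad2deg(np.arctan2(x@bx,-x[2])).round(1),"lat",np.rad2deg(x@by).round(1),"jaw.by",(R[:,2]@by).round(3))
E
python3 -c "
from h import *
st()"
```

```text
t 8.4 q [ 0.03 -0.08 -0.64  2.25  0.28  0.59 -2.27] F [-0.4  0.7  0.7] tip box mm [-98.9 -30.8 197.3] tilt 24.9 lat -0.1 jaw.by -1.0
```

Emit:
servo_tool:
  increments: [0,0,2,15,-7,0,0,0,0,4,30,-14,0,0,0,0,6,45,-21,0,0,0,0,6,60,-28,0,0,0,0,6,67,-31,0,0,0,0,6,67,-31,0,0]

```text
time_s: 9.15
eef_pos: [0.4379, 0.1924, 0.1429]
orientation: [1.571, 1.032, 0.123]
wrist_force: [-0.1, 0.6, 0.5]
gripper_width: -0.003
```

```bash
python3 -c "
from h import *
st()
im,d=capture('scene'); cv2.imwrite('pics/s3.png',cv2.resize(im[120:270,260:460,::-1],None,fx=4,fy=4))"
```

```text
t 9.15 q [-0.27  0.03 -0.42  2.4   0.9   0.38 -2.93] F [-0.1  0.6  0.5] tip box mm [-94.1 -31.5 126.6] tilt 30.9 lat -0.0 jaw.by -1.0
```

View pics/s3.png

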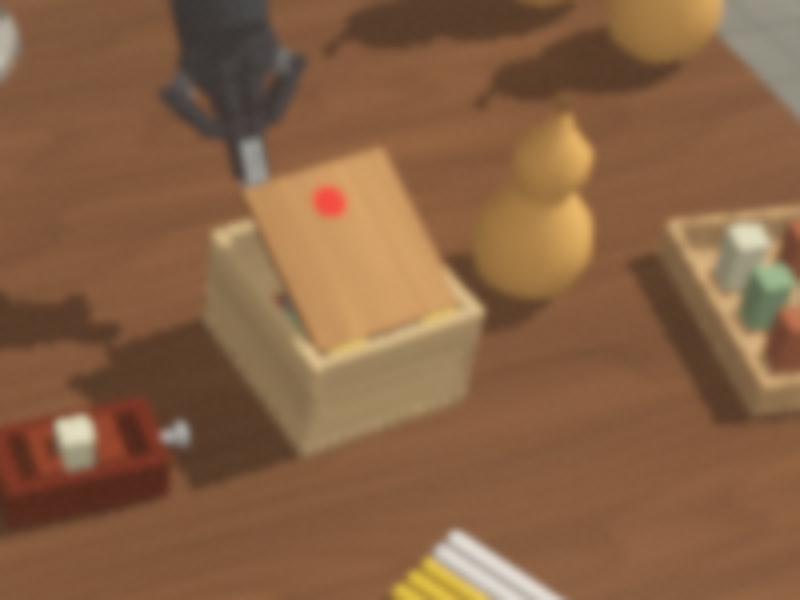

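```bash
cat >> h.py <<'E'
def tipfor(th,t=31,d=20.,lead=0):
    t=np.deg2rad(t); a=np.array([np.sin(t),-np.cos(t)]); n=np.array([np.cos(t),np.sin(t)])
    c,s=np.cos(th),np.sin(th); E=np.array([73.,100])+146*np.array([-c,s])+12*np.array([-s,-c])
    K=E+d*a if th+t<=np.pi/2 else E-d*np.array([-c,s])
    return K-11*n+lead*n, a
def pose(th,t=31,y=-.031,lead=0):
    k,a=tipfor(th,t,lead=lead); k=k-19*a
    return C+bx*k[0]/1e3+by*y+bz*k[1]/1e3, Rtilt(t)
E
python3 - <<'E'
from h import *
p,R,s=now()
ths=[.42,.47,.53,.6,.68,.76,.84,.92,1.0]
for th in ths: print(tipfor(th)[0].round(1))
show(rows(p,R,[pose(th) for th in ths]))
E
```

```text
[-64.3 125.8]
[-61.7 132.6]
[-58.2 140.6]
[-53.4 149.7]
[-47.2 159.7]
[-40.2 169.1]
[-32.5 177.9]
[-24.1 186.1]
[-15.1 193.6]
0, -0, 0.1, 16.2, 24.9, 0.3, 0,
0, -0, 0.1, 11.7, 30.6, 0.3, 0,
0, -0, 0.1, 6.6, 37.8, 0.3, 0,
0, -0, 0.1, 1.3, 46.5, 0.3, 0,
0, -0, 0.1, -4.1, 57, 0.3, 0,
0, -0, 0.1, -8.6, 67.8, 0.3, 0,
0, -0, 0.1, -12.2, 78.9, 0.3, 0,
0, -0, 0.1, -14.9, 90.3, 0.3, 0,
0, -0, 0.1, -16.7, 101.9, 0.3, 0,
```

Emit:
servo_tool:
  increments: [0,0,0,8,10,0,0,0,0,0,15,19,0,0,0,0,0,16,25,0,0,0,0,0,12,31,0,0,0,0,0,12,31,0,0]

```text
time_s: 9.82
eef_pos: [0.4696, 0.1964, 0.1486]
orientation: [1.572, 1.032, 0.124]
wrist_force: [-0.8, -0.3, -0.7]
gripper_width: -0.001
```

```bash
python3 -c "
from h import *
st()
im,d=capture('scene'); cv2.imwrite('pics/s4.png',cv2.resize(im[120:270,260:460,::-1],None,fx=4,fy=4))"
```

```text
t 9.825 q [-0.26  0.08 -0.4   2.34  0.87  0.38 -2.86] F [-0.8 -0.3 -0.7] tip box mm [-62.1 -31.5 132.3] tilt 30.9 lat 0.0 jaw.by -1.0
```

View pics/s4.png

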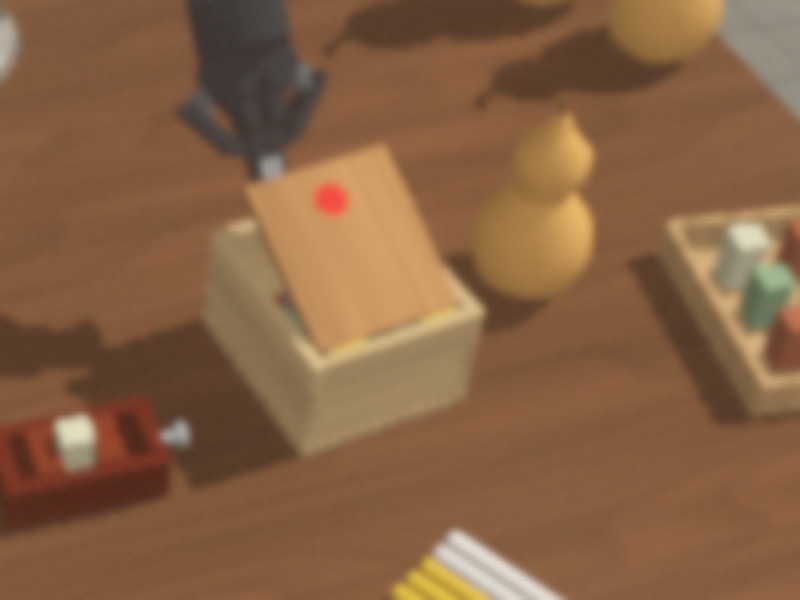

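Only the upper part of the fingers (270,165) still shows and the tip is hidden under the lid's edge. The edge has risen a few pixels, so I carry on along the arc.

Emit:
servo_tool:
  increments: [0,0,0,-5,7,0,0,0,0,0,-11,16,0,0,0,0,0,-16,26,0,0,0,0,0,-21,37,0,0,0,0,0,-24,48,0,0,0,0,0,-27,59,0,0,0,0,0,-29,71,0,0,0,0,0,-29,71,0,0]

```text
time_s: 10.88
eef_pos: [0.5154, 0.2026, 0.2103]
orientation: [1.572, 1.031, 0.126]
wrist_force: [-1.0, 0.5, 0.2]
gripper_width: 0.002
```

```bash
python3 -c "
from h import *
st()
p,R,s=now()
show(rows(p,R,[pose(th) for th in [1.0,1.08,1.16,1.24,1.32,1.4,1.48,1.56,1.64,1.7,1.75]]))
im,d=capture('scene'); cv2.imwrite('pics/s5.png',cv2.resize(im[120:270,260:460,::-1],None,fx=4,fy=4))"
```

```text
t 10.875 q [-0.19  0.05 -0.4   2.19  0.57  0.48 -2.49] F [-1.   0.5  0.2] tip box mm [-15.8 -30.9 194. ] tilt 30.9 lat 0.1 jaw.by -1.0
0, -0.1, 0.1, 0.8, 0.3, 0, 0,
0, -0.1, 0.1, -0.1, 11, 0, 0,
0, -0.1, 0.1, -0.2, 21.1, 0, 0,
0, -0.1, 0.1, 0.6, 31.2, 0, 0,
0, -0.1, 0.1, 2.1, 41.2, 0.1, 0,
0, -0.1, 0.1, 4.5, 51.1, 0.1, 0,
0, -0.1, 0.1, 7.6, 60.7, 0.1, 0,
0, -0.1, 0.1, 11.5, 70.1, 0.1, 0,
0, -0.1, 0.1, 16.1, 79.1, 0.1, 0,
0, -0.1, 0.1, 20.1, 85.6, 0.1, 0,
0, -0.1, 0.1, 23.6, 90.8, 0.1, 0,
```

View pics/s5.png

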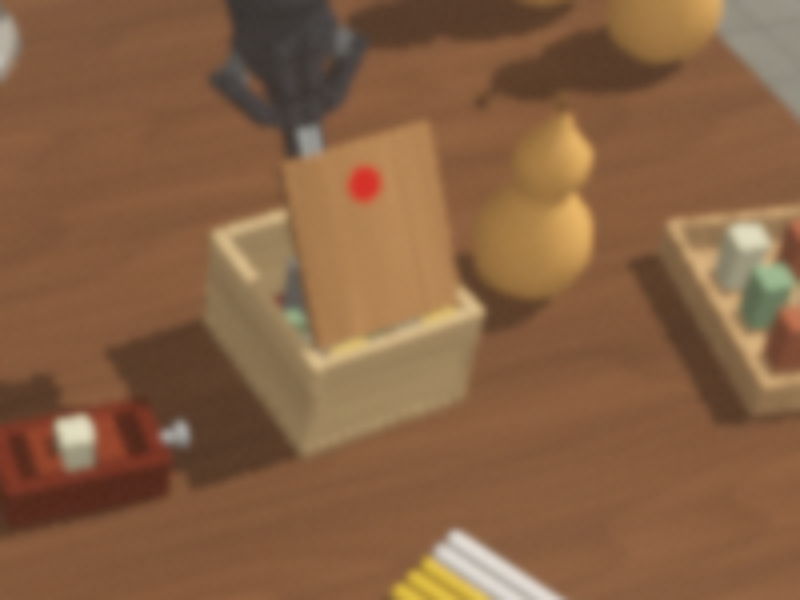

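The lid is carried on the fingers at about 1 rad, its edge now running from (285,165) to (430,122). I continue the push past upright.

Emit:
servo_tool:
  increments: [0,0,0,0,11,0,0,0,0,0,0,21,0,0,0,0,0,1,31,0,0,0,0,0,2,41,0,0,0,0,0,5,51,0,0,0,0,0,8,61,0,0,0,0,0,12,70,0,0,0,0,0,16,79,0,0,0,0,0,20,86,0,0,0,0,0,24,91,0,0,0,0,0,24,91,0,0]

```text
time_s: 12.3
eef_pos: [0.6048, 0.2139, 0.2357]
orientation: [1.571, 1.032, 0.126]
wrist_force: [0.3, 0.3, -0.3]
gripper_width: 0.002
```

```bash
python3 -c "
from h import *
st()
im,d=capture('scene'); cv2.imwrite('pics/s6.png',cv2.resize(im[120:270,260:460,::-1],None,fx=4,fy=4))"
```

```text
t 12.3 q [-0.16  0.17 -0.38  1.99  0.52  0.54 -2.35] F [ 0.3  0.3 -0.3] tip box mm [ 74.3 -30.8 219.4] tilt 30.9 lat 0.1 jaw.by -1.0
```

View pics/s6.png

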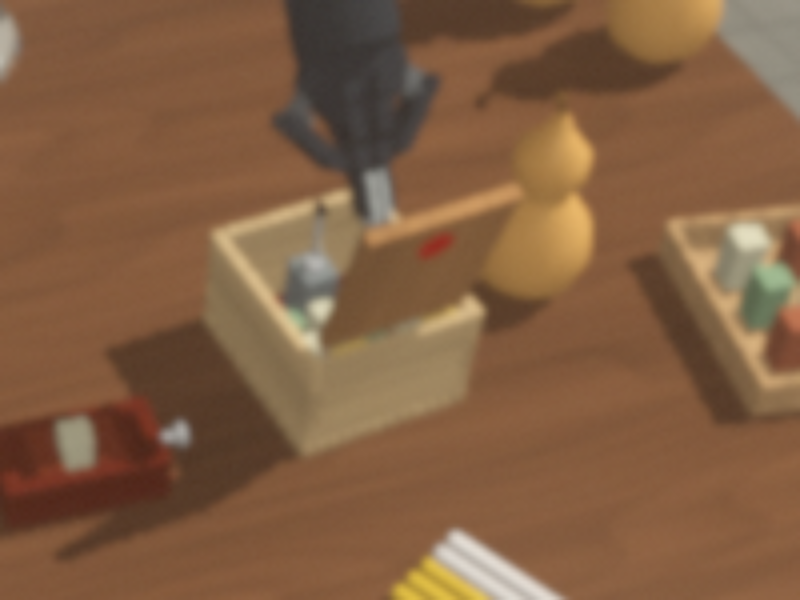

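The lid has passed upright: its thin edge runs from (370,240) to (520,190), leaning away from the robot. I back off up and to the rear.

Emit:
servo_tool:
  increments: [0,0,0,-10,-20,0,0,0,0,0,-30,-45,0,0,0,0,0,-60,-70,0,0,0,0,0,-90,-85,0,0,0,0,0,-90,-85,0,0,0,0,0,-90,-85,0,0]

```text
time_s: 13.1
eef_pos: [0.4867, 0.199, 0.2696]
orientation: [1.571, 1.031, 0.126]
wrist_force: [-0.2, 0.5, 0.3]
gripper_width: -0.001
```

```bash
python3 - <<'E'
from h import *
st()
for c in ["scene","top"]:
    im,d=capture(c); cv2.imwrite(f"pics/{c}7.png",im[:,:,::-1])
    k=calibration(c);Rc=k["R"];t=k["t"]
    for q in ["red_edge","red_mark","white_mark","gourd","tool_pot","clamp"]:
        print(q,[(round(r["score"],2),np.round(Rc.T@(np.array(r["at"])-t),3)) for r in tip_of(q,c)[:1]])
    W=cloud(c,d); 
    q=W-C; u=q@bx; v=q@by
    m=(u>.05)&(u<.16)&(abs(v)<.06)&(W[...,2]>.13)&(W[...,2]<.27)
    if m.sum()>20:
        f=np.polyfit(W[m][:,2],u[m],1); print("lid pts",m.sum(),"angle",np.pi/2+np.arctan(f[0]))
for th in (1.65,1.75,1.85):
    c_,s_=np.cos(th),np.sin(th); print(th,(C+.073*bx+.1*bz+(-.146*c_-.012*s_)*bx+(.146*s_-.012*c_)*bz).round(3))
E
```

```text
t 13.1 q [-0.17 -0.09 -0.42  2.17  0.36  0.6  -2.3 ] F [-0.2  0.5  0.3] tip box mm [-44.8 -31.  253.3] tilt 30.9 lat 0.1 jaw.by -1.0
red_edge [(0.84, array([0.642, 0.248, 0.239]))]
red_mark [(0.83, array([0.646, 0.251, 0.212]))]
white_mark [(0.73, array([ 0.578, -0.232,  0.095]))]
gourd [(0.89, array([0.5  , 0.431, 0.002]))]
tool_pot [(0.58, array([ 0.528, -0.424, -0.005]))]
clamp [(0.96, array([ 0.607, -0.004, -0.001]))]
lid pts 781 angle 1.8144241117413147
red_edge [(0.96, array([0.639, 0.248, 0.243]))]
red_mark [(0.63, array([0.641, 0.25 , 0.212]))]
white_mark [(0.86, array([ 0.579, -0.232,  0.099]))]
gourd [(0.9, array([ 0.5  ,  0.436, -0.001]))]
tool_pot [(0.79, array([ 0.519, -0.424, -0.003]))]
clamp [(0.58, array([ 0.602, -0.001,  0.001]))]
lid pts 1077 angle 1.8832472531359903
1.65 [0.609 0.245 0.246]
1.75 [0.624 0.247 0.246]
1.85 [0.638 0.249 0.244]
```

View pics/scene7.png

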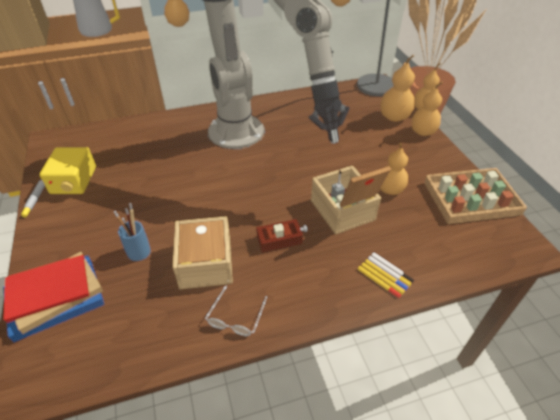

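The lid rests at its stop, at about 1.85 rad. The fingers (333,135) are clear of everything, the white box is shut, and the gourd, pot and clamp have not moved. I hand in.

```bash
python3 -c "
from rig import workorder
print(workorder.close_job())"
```

```text
the job is handed in; nothing more can be done
None
```

The red-dot box is open with its lid at the stop, and I handed the job in at about 13.3 s of the 48 s; the hand-in gave no verdict.

- **How it went:** I pressed the red dot with closed fingertips until the catch let go, with at most about 8 N seen between moves. After I backed off, the lid sprang ajar with its edge at about 147 mm. I then pushed it up and past upright with the fingers tilted about 31° forward, set to one side of the plunger, and withdrew.
- **Red lid:** the front edge was found at (0.64, 0.248, 0.24), which matches 1.85 rad. The depth fits gave 1.81 rad from the scene camera and 1.88 rad from the top camera. I did not measure the lid's speed.
- **White box:** its dot stayed at z = 0.095–0.099 against 0.097–0.098 at the start, and the picture shows it shut.
- **Gourd, pot and clamp:** found within about 5 mm of where they started, which is detector noise. The gourd and pot look upright in the picture.
- **Robot:** the wrist force was about 0.6 N, within the noise, and the fingers were clear of everything.
- **Close to a limit:** joint 7 came to -2.93 rad (limit -2.94) while tilting in front of the box, then moved away again. No other check failed.

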